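Load a tester tin into the bench paint mixer and clamp it

TASK

Get the yellow paint tin ready for mixing: pull the mixer's tin tray all the way out by its knob, stand the yellow tin upright in the round recess without dropping it, and slide the tray fully home. Then turn the crank on top clockwise by its grip until the clamp pad meets the tin's lid, and about half a turn more so that the tin is held firmly, and let go. Leave the red tin, the brush and the filling knife where they are.

Things in the scene. Friction and masses are not known exactly. Their poses are not given: they have to be found in the camera images.
- mixer: Bench paint mixer, fixed to the counter: grey bed 385 x 200 mm, blue motor housing (200 mm tall) at the back, and a grey upright clamp frame in the middle (top at 226 mm). Origin on the counter top, right under the clamp pad and under the tin's mixing position; z up, -x points to the front, where the tray comes out, +x to the motor housing, y across.
- tray (a joint): Sliding tray of the mixer, in m: 0 fully home (recess under the clamp pad), 0.13 fully out (hard stop) towards the mixer's -x. It stays where it is left; about 3 N moves it. The aluminium tray is 156 x 100 mm, its top is 50 mm above the counter.
- tray_seat (a point): Centre of the floor of the tray's round recess (72 mm across, 5 mm deep, floor 45 mm above the counter); axes as the mixer's. Moves with the tray.
- tray_knob (a point): Point on the axis of the tray's black upright knob, 78 mm above the counter (28 mm above the tray). The knob is a post 22 mm across and 44 mm tall, standing on the tray 92 mm in front of the recess centre; take it from above.
- crank (a joint): Crank angle in rad; grows as the crank turns clockwise seen from above, which lowers the clamp 10 mm a turn (1.59 mm a rad). Needs about 2.5 N at the grip and stays where it is left (the screw holds itself). Stops at 0 (clamp at the top) and 28.8.
- crank_hub (a point): Point on the crank's vertical axis, 275 mm above the counter, level with the middle of the grip.
- crank_grip (a point): Middle of the crank's black upright grip (25 mm across, 62 mm tall, from 244 to 306 mm above the counter), 60 mm from the crank's axis. It spins freely on its pin and stays at this height all the way round; the steel arm under it tops out at 242 mm. Moves with the crank.
- pad_face (a point): Centre of the underside of the round clamp pad (68 mm across), under the red clamp yoke, above the tin's mixing position. It comes down as the crank turns, until it rests on the tin.
- pad (a joint): How far the sprung clamp pad is pressed up into the yoke, in m: 0 when free, growing 1.59 mm per rad of crank once the pad rests on the lid; 0.012 is fully squeezed. Spring 5 N at 0 and 1.5 N per mm more.
- tin_yellow: The tin to be loaded: closed white paint tin with yellow band and yellow lid, 60 mm across, 84 mm tall with flat top, 0.24 to 0.48 kg. Origin at the centre of its underside, z up its axis.
- tin_red: Bystander: the same tin in red. Origin at the centre of its underside.
- brush: Bystander: flat paint brush lying on the counter, 208 mm long, 63 mm wide, 16 mm thick. Origin under its middle, x towards the bristles.
- filling_knife: Bystander: filling knife lying on the counter, red handle, steel blade 90 mm wide, 232 mm long, 22 mm thick. Origin under its middle, x towards the blade.
Mind the look-alikes: they are no part of the job. What is shaped like the tin_yellow but orange is not meant.

How it is judged:
By the outcome, as a careful person would: the job done as asked, in the order asked, and still so for the second after the job is handed in, with the robot touching nothing.
It also fails if it takes over 72 s, if anything falls off the work surface, if the arm or the gripper's body presses on something with over 40 N, if the wrist force passes 120 N, or if a joint passes its speed limit or range.

ROBOT

A 6-joint arm with a two-finger parallel gripper is mounted at the origin on the work surface. World frame = base frame: x ahead of the robot, y to its left, z up, the work surface at z = 0. Lengths are in m, angles in rad, forces in N, time in s.
With the tool pointing down it reaches from about 0.375 to 0.975 m from the base axis. Payload 3.8 kg.
Tool frame: the origin (TCP) lies at the very end of the fingers, on their centre line; the grasp point (between the pads) lies 19 mm behind it; z points along the fingers, y is the direction in which the jaws open and shut (so a half turn about z gives the same grasp; the last joint's range is limited). The gripper opens to 85 mm and grips with 20 to 120 N. Pads are 22 mm wide; open, the fingers measure 114 mm over their backs; the gripper's body (76 mm by 85 mm) begins 54 mm behind the grasp point. The pads swing forward as they close: fully open they stand 13 mm farther back than shut.
Start: joints at [1.286, 0.264, 1.604, -0, 1.274, -0.037], TCP at [0.166, 0.654, 0.231] pointing down, gripper open.
Joint ranges: [-2.63, 2.63], [-0.94, 2.18], [0.31, 2.57], [-1.31, 4.45], [0, 2.66], [-2.55, 2.55]. Speed limits (rad/s): [2.57, 2.57, 3.14, 3.14, 3.14, 3.14].

INTERFACE

Orientations are given as a rotation vector (axis times angle).
In Python, from workcell import bot, viewer, finish_job gives the robot as it stands.
- The arm moves only by the tool servo_tool, never from a script. Its argument "plan" is a list that holds one entry, the list of rows, each a list of 6 numbers: the shift along the tool's x, y, z in cm, then the turn, a rotation vector about the tool's x, y, z in degrees. A call has 1 to 20 rows; each row is the pose to reach, as a shift and turn from the pose measured when the call began, along the tool's axes at that moment; what a row does not reach only later rows make up. A row lasts 1/12 s, in which the tool goes at most 41.7 mm and 7.16 degrees, less where a joint would pass 70% of its speed; a pose out of reach is approached as far as the arm can. A call with a gripper value outside its range is refused whole. "claw" is the finger opening in cm, from 0 to 8.54, set as the call begins (left out, the last holds). The fingers move at their own pace and stop on an object; "grip_force" is the grip in N (left out, the last holds). Time passes only in rows, so rows that repeat a pose let the fingers close. It gives the time, the measured TCP pose, the force and the opening at its end, in the units of the state.
- bot.read_state(): the state, without advancing time (a new reading comes with each control period).
- viewer.read_camera(name): name is "scene" or "top" or "wrist"; returns a dict with "color" (480x640x3 uint8, red, green, blue), "fx", "fy", "cx", "cy" (pixels), "eye" and "rotation" of the camera in the world; the wrist camera has in their place "T_tool_cam" (4x4, takes a point from camera to tool coordinates, whose origin is the TCP and whose axes are the flange's). Camera axes: x right, y down, z forward; pixel columns grow to the right and rows downward; lengths in m; the calibration is good to about 2 mm. A picture is of the moment at which its call begins: read the wrist's pose just before it. There is no depth.
- finish_job(): hands the job in, once; it reports no verdict.
The state is a dict: "time": time; "q": joint angles; "joint_vel": joint speeds; "joint_torque": joint torques, N m; "tool_pos": TCP position; "tcp_rot": TCP orientation; "wrist_force": force on the tool from outside, world axes, zero at the start; "torque": the same for the moment, N m; "width": opening from 0.0 (shut) to 1.0 (fully open).
Only numpy, scipy, OpenCV 4.12 (cv2) and the standard library are available. Lean on these libraries where they do the work, as an engineer would, in place of code of your own. Each camera call takes 0.05 s, during which the arm holds its last target.

## Working session

There is one attempt and no reset: what is moved stays moved. The work goes in short steps, Python scripts to look and compute and a tool call to move; the robot and the scene stay as the last step left them, time stands still between calls to the robot, and variables do not carry over. Pictures are saved under pics/ and viewed, and the job is handed in when it is done.

Besides the shell and the picture viewer there is one more tool, called as a command line: name --argument value ..., lists and objects as JSON in quotes. servo_tool: Moves the arm, as the interface text tells. Its arguments: {"type":"object","properties":{"plan":{"type":"array"},"claw":{"type":"number"},"grip_force":{"type":"number"}},"required":["plan"]}

```bash
ls; mkdir -p pics; python3 - <<'E'
from workcell import bot, viewer
import cv2, numpy as np
s=bot.read_state(); print({k:np.round(v,4) for k,v in s.items()})
for n in("scene","top","wrist"):
    c=viewer.read_camera(n); cv2.imwrite(f"pics/a_{n}.png",c["color"][:,:,::-1])
    print(n,{k:np.round(v,4).tolist() for k,v in c.items() if k!="color"})
E
```

```text
pics
{'time': np.float64(0.0), 'q': array([ 1.2861,  0.2647,  1.6054, -0.    ,  1.2737, -0.0369]), 'joint_vel': array([ 0.0001, -0.0014, -0.0013,  0.0002,  0.0003, -0.0002]), 'joint_torque': array([ 2.50000e-03, -5.15091e+01, -3.67335e+01,  3.00000e-04,
        1.25000e-02,  0.00000e+00]), 'tool_pos': array([0.1653, 0.6537, 0.2299]), 'tcp_rot': array([-0.3882, -3.1172,  0.0035]), 'wrist_force': array([-0.3729,  0.8595, -0.092 ]), 'torque': array([ 0.0275, -0.0016,  0.0101]), 'width': np.float64(0.9963)}
scene {'fx': 478.2669, 'fy': 478.2669, 'cx': 316.3452, 'cy': 245.0103, 'eye': [0.9236, 0.4721, 0.9133], 'rotation': [-0.9878, -2.5965, 0.8679]}
top {'fx': 556.9187, 'fy': 556.9187, 'cx': 311.1477, 'cy': 240.4411, 'eye': [0.5017, 0.0685, 1.2506], 'rotation': [-2.2023, 2.2061, -0.0499]}
wrist {'fx': 381.0608, 'fy': 381.0608, 'cx': 312.9372, 'cy': 233.8644, 'T_tool_cam': [[0.0001, -0.9652, -0.2614, 0.0651], [1.0, 0.0002, -0.0002, -0.0018], [0.0002, -0.2614, 0.9652, -0.143], [0.0, 0.0, 0.0, 1.0]]}
```

View pics/a_scene.png

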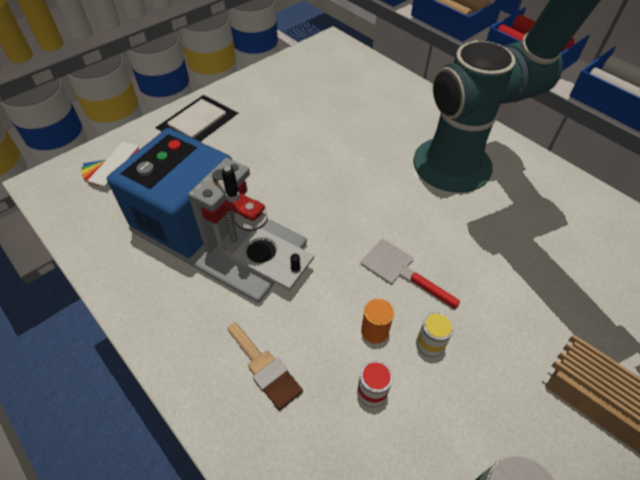

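View pics/a_top.png

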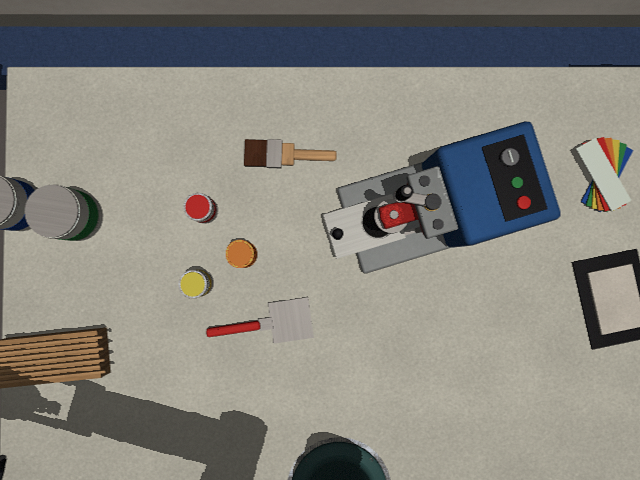

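View pics/a_wrist.png

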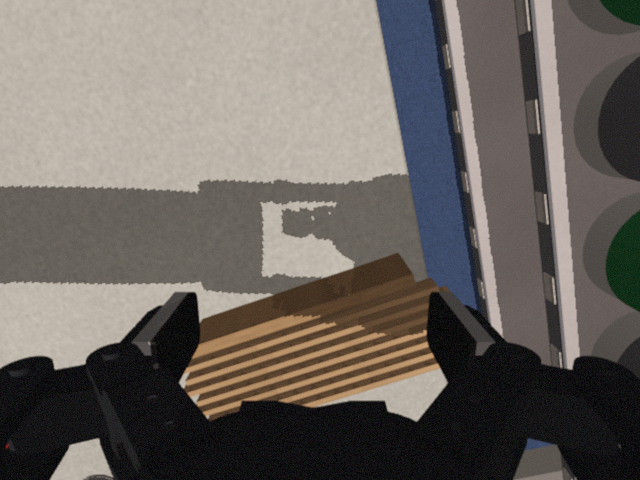

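The top view shows the tray pointing left (world +y). The yellow lid is at about (194,282), the knob at (337,234) and the crank grip at (404,192). Next I'll measure them.

```bash
cat > h.py <<'E'
from workcell import bot, viewer
import cv2, numpy as np
from scipy.spatial.transform import Rotation as R
def cam(n):
    s=bot.read_state(); c=viewer.read_camera(n)
    if n=="wrist":
        T=np.eye(4);T[:3,:3]=R.from_rotvec(s["tcp_rot"]).as_matrix();T[:3,3]=s["tool_pos"]
        M=T@np.array(c["T_tool_cam"]);c["E"]=M[:3,3];c["M"]=M[:3,:3]
    else: c["E"]=np.array(c["eye"]);c["M"]=R.from_rotvec(c["rotation"]).as_matrix()
    return c
def ray(c,u,v,z):
    d=c["M"]@np.array([(u-c["cx"])/c["fx"],(v-c["cy"])/c["fy"],1]); return c["E"]+d*(z-c["E"][2])/d[2]
def proj(c,p):
    q=c["M"].T@(np.asarray(p)-c["E"]); return np.array([c["fx"]*q[0]/q[2]+c["cx"],c["fy"]*q[1]/q[2]+c["cy"]])
def save(c,name): cv2.imwrite(f"pics/{name}.png",c["color"][:,:,::-1])
def rel(p,rz_deg=None):
    "shift to world TCP point in tool cm"
    s=bot.read_state();M=R.from_rotvec(s["tcp_rot"]).as_matrix()
    return np.round(M.T@(np.asarray(p)-s["tool_pos"])*100,2)
E
python3 - <<'E'
from h import *
c=cam("top");im=c["color"];cv2.imwrite("pics/b_top.png",cv2.resize(im[110:290,310:570,::-1],None,fx=3,fy=3,interpolation=cv2.INTER_CUBIC))
hsv=cv2.cvtColor(im,cv2.COLOR_RGB2HSV)
def blobs(m,name,z,lo=30):
    n,l,st,ce=cv2.connectedComponentsWithStats(m.astype(np.uint8))
    for i in range(1,n):
        if st[i,4]>lo: print(name,st[i],ce[i].round(1),ray(c,*ce[i],z).round(4))
H,S,V=[hsv[...,i].astype(int) for i in range(3)]
blobs((H>22)&(H<35)&(S>130)&(V>100),"yellow",.084)
blobs((H>5)&(H<18)&(S>180)&(V>120),"orange",.084,100)
blobs(((H<4)|(H>175))&(S>150)&(V>100),"red",.084)
k=(V<45);k[:, :310]=0;k[:,520:]=0;k[:120]=0;k[300:]=0
blobs(k,"black z.094",.094,15);blobs(k,"black z.306",.306,15)
b=(H>100)&(H<120)&(S>120)&(V>60);b[:120]=0;b[300:]=0;b[:,:400]=0;b[:,565:]=0
cn=max(cv2.findContours(b.astype(np.uint8),0,2)[0],key=cv2.contourArea)
bx=cv2.boxPoints(cv2.minAreaRect(cn));
for p in bx: print("box",p,ray(c,*p,.2).round(4))
E
```

```text
yellow [613 140   7  31 124] [615.9 151.4] [ 0.7354 -0.5835  0.084 ]
yellow [592 189   5  20  63] [593.7 200.6] [ 0.6311 -0.5341  0.084 ]
yellow [181 272  23  24 449] [192.1 283.6] [0.458  0.3105 0.084 ]
orange [604 138  12  33 144] [610.2 150. ] [ 0.7384 -0.5714  0.084 ]
red [597 137  16  29 117] [604.4 148. ] [ 0.7427 -0.5591  0.084 ]
red [186 195  23  24 436] [197.  206.3] [0.62   0.3013 0.084 ]
red [599 194  10  17  63] [603.9 203.2] [ 0.6256 -0.5554  0.084 ]
red [518 196  13  13 136] [523.8 202.1] [ 0.628  -0.3864  0.084 ]
red [380 203  35  25 572] [396.5 214. ] [ 0.6033 -0.1178  0.084 ]
red [207 322  53  15 431] [233.  328.9] [0.3639 0.225  0.084 ]
black z.094 [ 482  136   38   85 1796] [504.  175.8] [ 0.6822 -0.3418  0.094 ]
black z.094 [421 150  47  97 655] [445.8 204.6] [ 0.6218 -0.2192  0.094 ]
black z.094 [395 177  18  24 170] [402.7 191.9] [ 0.6486 -0.1294  0.094 ]
black z.094 [414 204  13  34  96] [419.2 222.5] [ 0.5844 -0.1632  0.094 ]
black z.094 [363 207  25  30 364] [371.8 224. ] [ 0.5815 -0.0644  0.094 ]
black z.094 [332 228  11  12  91] [337.  233.5] [0.5618 0.008  0.094 ]
black z.306 [ 482  136   38   85 1796] [504.  175.8] [ 0.6491 -0.2666  0.306 ]
black z.306 [421 150  47  97 655] [445.8 204.6] [ 0.5998 -0.1665  0.306 ]
black z.306 [395 177  18  24 170] [402.7 191.9] [ 0.6217 -0.0932  0.306 ]
black z.306 [414 204  13  34  96] [419.2 222.5] [ 0.5693 -0.1207  0.306 ]
black z.306 [363 207  25  30 364] [371.8 224. ] [ 0.5668 -0.04    0.306 ]
black z.306 [332 228  11  12  91] [337.  233.5] [0.5508 0.0191 0.306 ]
box [436.27954 148.38542] [ 0.7182 -0.1759  0.2   ]
box [529.8916   118.823715] [ 0.7749 -0.3554  0.2   ]
box [560.84375 216.83882] [ 0.5873 -0.411   0.2   ]
box [467.2317  246.40053] [ 0.5315 -0.2325  0.2   ]
```

View pics/b_top.png

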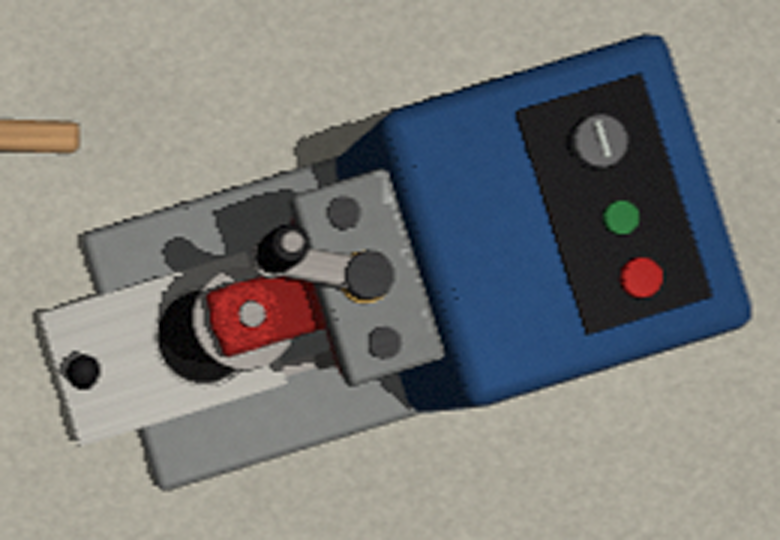

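```bash
python3 - <<'E'
from h import *
c=cam("top")
def P(x,y,z): return ray(c,310+x/3-.33,110+y/3-.33,z)
for a,b,z in [((165,488),(412,412),.03),((80,235),(310,168),.03),((395,110),(650,37),.2),((37,312),(75,440),.05),((517,110),(586,333),.2),((642,75),(711,297),.2)]:
    d=P(*b,z)-P(*a,z); print(np.degrees(np.arctan2(d[1],d[0])).round(2))
print("griptop",P(284,243,.306),P(290,240,.31),"hub",P(370,275,.245),"yokebolt",P(252,314,.19))
print(rel([.5625,.008,.16]))
E
```

```text
-73.06
-73.76
-74.01
-163.65
-163.64
-163.73
griptop [ 0.62375721 -0.09592601  0.306     ] [ 0.62494191 -0.09864327  0.31      ] hub [ 0.6121495  -0.15844097  0.245     ] yokebolt [ 0.59334922 -0.09533315  0.19      ]
[-54.34 -52.89   7.12]
```

servo_tool --plan '[[[-54.3,-52.9,5,0,0,59.4],[-54.3,-52.9,5,0,0,59.4],[-54.3,-52.9,5,0,0,59.4],[-54.3,-52.9,5,0,0,59.4],[-54.3,-52.9,5,0,0,59.4],[-54.3,-52.9,5,0,0,59.4],[-54.3,-52.9,5,0,0,59.4],[-54.3,-52.9,5,0,0,59.4],[-54.3,-52.9,5,0,0,59.4],[-54.3,-52.9,5,0,0,59.4],[-54.3,-52.9,5,0,0,59.4],[-54.3,-52.9,5,0,0,59.4],[-54.3,-52.9,5,0,0,59.4],[-54.3,-52.9,5,0,0,59.4],[-54.3,-52.9,5,0,0,59.4],[-54.3,-52.9,5,0,0,59.4],[-54.3,-52.9,5,0,0,59.4],[-54.3,-52.9,5,0,0,59.4],[-54.3,-52.9,5,0,0,59.4],[-54.3,-52.9,5,0,0,59.4]]]' --claw 6

```text
time: 1.92
tool_pos: [0.5632, 0.0052, 0.1808]
tcp_rot: [1.887, 2.511, -0.002]
wrist_force: [0.5, 0.2, -0.1]
width: 0.705
```

```bash
python3 - <<'E'
from h import *
s=bot.read_state();print(s["time"],s["q"].round(3),s["tool_pos"],R.from_rotvec(s["tcp_rot"]).as_matrix().round(4),s["wrist_force"])
save(cam("wrist"),"c_w")
E
```

```text
1.9167 [-0.034  0.092  1.901 -0.002  1.149 -0.315] [0.5632407  0.00518338 0.18081875] [[-2.783e-01  9.605e-01 -4.000e-04]
 [ 9.605e-01  2.783e-01 -1.600e-03]
 [-1.400e-03 -9.000e-04 -1.000e+00]] [ 0.49705784  0.21753352 -0.10246005]
```

View pics/c_w.png

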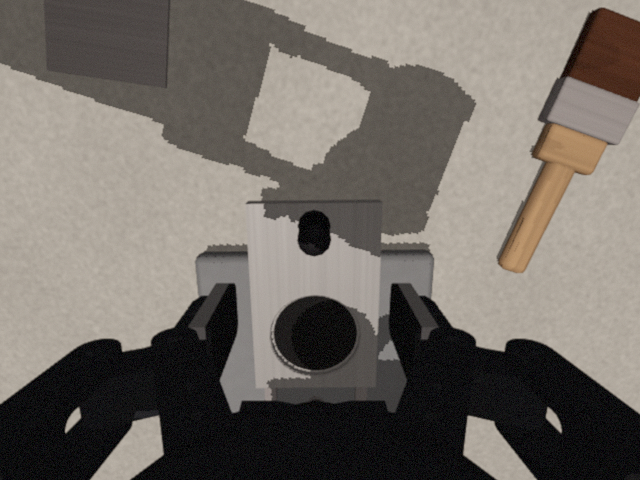

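```bash
python3 - <<'E'
from h import *
c=cam("wrist");im=c["color"]
g=cv2.resize(im[180:400,230:400,::-1],None,fx=3.5,fy=3.5-.9,interpolation=cv2.INTER_CUBIC)
g=cv2.convertScaleAbs(g,alpha=1.6,beta=15);cv2.imwrite("pics/c_z.png",g)
for uv in [(315,240),(314,238)]: print("knobtop",ray(c,*uv,.094))
print("knobbase",ray(c,314,219,.05))
for a,b in [((247,203),(255,385)),((381,203),(377,385))]:
    A=ray(c,*a,.05);B=ray(c,*b,.05);d=B-A;print(A,B,np.degrees(np.arctan2(d[1],d[0])))
print("recess",ray(c,315,333,.05))
E
```

```text
knobtop [0.56379298 0.00513217 0.094     ]
knobtop [0.5628248  0.00620844 0.094     ]
knobbase [0.56226251 0.00821865 0.05      ]
[0.51203871 0.0060164  0.05      ] [ 0.55481976 -0.14194376  0.05      ] -73.87335844854934
[0.60574902 0.03335393 0.05      ] [ 0.65249875 -0.11332032  0.05      ] -72.32127267348359
recess [ 0.58928418 -0.08143809  0.05      ]
```

View pics/c_z.png

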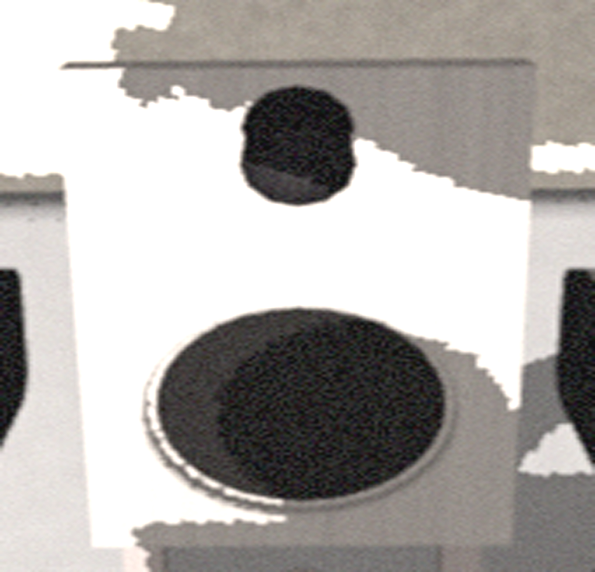

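servo_tool --plan '[[[0.1,0,4,0,0,0],[0.1,0,8,0,0,0],[0.1,0,10.5,0,0,0],[0.1,0,11.9,0,0,0],[0.1,0,11.9,0,0,0]]]'

```text
time: 2.43
tool_pos: [0.5563, 0.0112, 0.0576]
tcp_rot: [-1.875, -2.51, 0.009]
wrist_force: [-0.8, -0.8, -0.2]
width: 0.705
```

servo_tool --plan '[[[0,0,0,0,0,0],[0,0,0,0,0,0],[0,0,0,0,0,0],[0,0,0,0,0,0],[0,0,0,0,0,0],[0,0,0,0,0,0]]]' --claw 1.5 --grip_force 40

```text
time: 2.93
tool_pos: [0.5613, 0.0129, 0.06]
tcp_rot: [-1.88, -2.516, -0.004]
wrist_force: [10.5, 6.6, -8.5]
width: 0.238
```

servo_tool --plan '[[[0,0,0,0,0,0],[0.7,0,0,0,0,0],[1.7,0,0,0,0,0],[2.9,0,0,0,0,0],[4.1,0,0,0,0,0],[5.3,0,0,0,0,0],[6.5,0,0,0,0,0],[7.7,0,0,0,0,0],[8.9,0,0,0,0,0],[10,0,0,0,0,0],[11,0,0,0,0,0],[11.5,0,0,0,0,0],[11.5,0,0,0,0,0],[11.5,0,0,0,0,0]]]'

```text
time: 4.1
tool_pos: [0.5278, 0.1243, 0.06]
tcp_rot: [-1.879, -2.514, -0.004]
wrist_force: [0.8, 2.1, -11.5]
width: 0.24
```

```bash
python3 - <<'E'
from h import *
s=bot.read_state();print(s["tool_pos"],s["wrist_force"],s["torque"],s["width"],s["tcp_rot"])
save(cam("top"),"d_t")
E
```

```text
[0.52783543 0.12432136 0.06004638] [  0.83427572   2.07898672 -11.50066029] [0.44031632 0.12282297 0.06731685] 0.23984643458490837 [-1.87855541 -2.51424921 -0.0041365 ]
```

View pics/d_t.png

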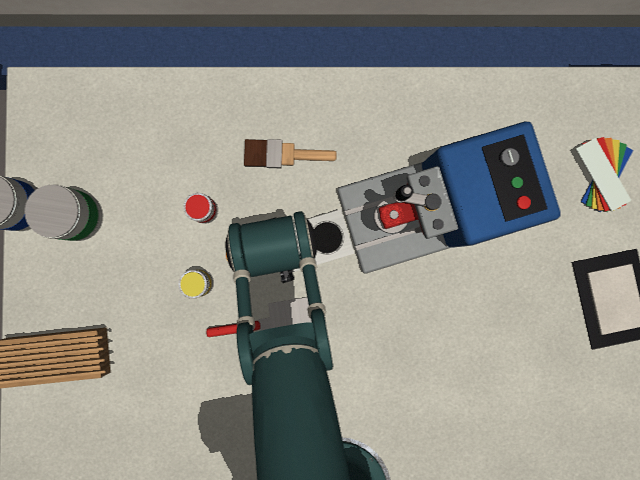

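servo_tool --plan '[[[0.4,0,0,0,0,0],[0.8,0,0,0,0,0],[1.2,0,0,0,0,0],[1.5,0,0,0,0,0],[1.7,0,0,0,0,0],[1.7,0,0,0,0,0],[1.7,0,0,0,0,0]]]'

```text
time: 4.73
tool_pos: [0.5247, 0.1407, 0.0619]
tcp_rot: [-1.881, -2.515, -0.008]
wrist_force: [0.1, 0.1, 0.3]
width: 0.174
```

servo_tool --plan '[[[0,0,0,0,0,0],[0,0,0,0,0,0],[0,0,-3,0,0,0],[0,0,-7,0,0,0],[0,0,-11,0,0,0],[0,0,-14,0,0,0],[0,0,-14,0,0,0],[0,0,-14,0,0,0]]]' --claw 6

```text
time: 5.4
tool_pos: [0.5264, 0.1408, 0.2053]
tcp_rot: [1.879, 2.514, 0.016]
wrist_force: [-1.0, -0.6, -0.8]
width: 0.704
```

```bash
python3 - <<'E'
from h import *
s=bot.read_state();print(s["tool_pos"],s["wrist_force"],s["tcp_rot"])
c=cam("wrist");save(c,"e_w")
save(cam("top"),"e_t")
for v in (215,225,240): print(ray(c,314,v,.094))
E
```

```text
[0.52639946 0.14079758 0.20526182] [-0.97669425 -0.61572441 -0.8341607 ] [1.87854869 2.51391037 0.01607296]
[0.52552275 0.1497696  0.094     ]
[0.52751755 0.1430389  0.094     ]
[0.5305625  0.13276484 0.094     ]
```

View pics/e_w.png

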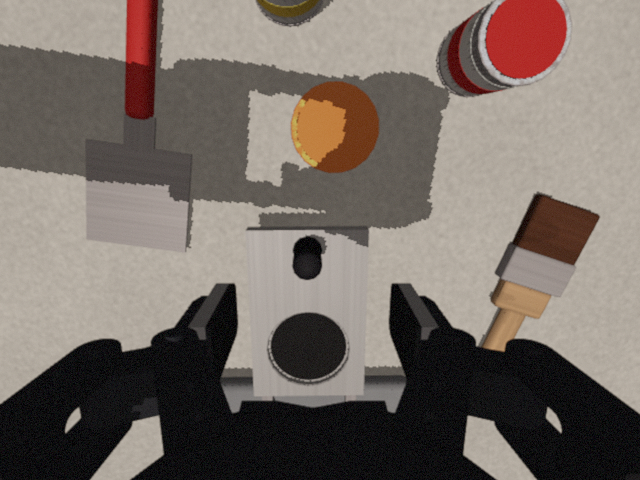

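```bash
python3 - <<'E'
from h import *
s=bot.read_state();c=cam("wrist")
k=ray(c,307,264,.094);r=ray(c,308.5,346,.05)
print("knobtop",k,"base",ray(c,307,247,.05),"recess",r, np.linalg.norm(k[:2]-r[:2]))
k0=np.array([.563,.0065]);print("moved",np.linalg.norm(k[:2]-k0))
g=cv2.resize(c["color"][220:400,230:400,::-1],None,fx=3.5,fy=3.3);cv2.imwrite("pics/e_z.png",g)
t=cam("top");print(proj(t,[*r[:2],.05]))
E
```

```text
knobtop [0.52691647 0.11501585 0.094     ] base [0.5266515  0.11384398 0.05      ] recess [0.55298125 0.02803994 0.05      ] 0.09079746768792124
moved 0.11435781352525408
[326.7233828  238.67372318]
```

View pics/e_z.png

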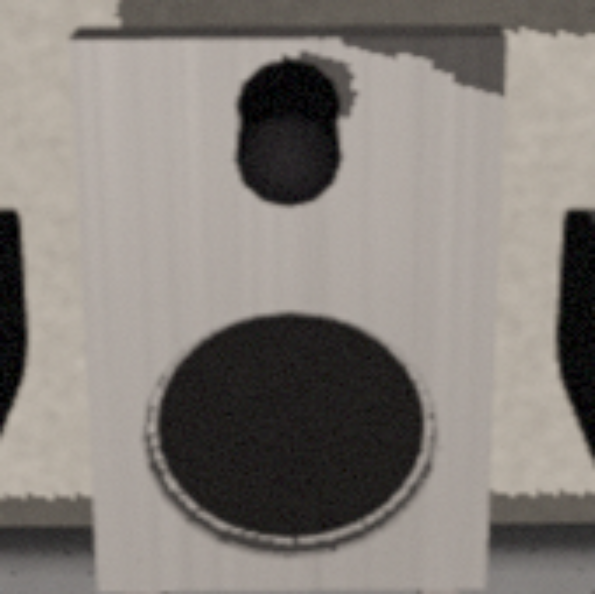

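View pics/e_t.png

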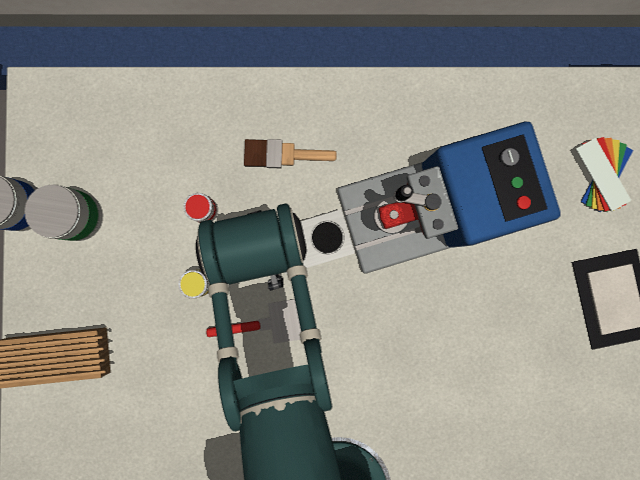

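```bash
python3 - <<'E'
from h import *
s=bot.read_state();print(s["tool_pos"],s["tcp_rot"]);print(rel([.5268,.1145,.062]))
M=R.from_rotvec(s["tcp_rot"]).as_matrix();a=np.radians(106.75)
D=np.array([[np.cos(a),np.sin(a),0],[np.sin(a),-np.cos(a),0],[0,0,-1]]).T
print(np.degrees(R.from_matrix(M.T@D).as_rotvec()))
E
```

```text
[0.52289177 0.13986622 0.19969759] [-1.87874398 -2.51347973 -0.00361807]
[-2.6  -0.34 13.76]
[-0.01552295 -0.24234859 -0.30382646]
```

servo_tool --plan '[[[-2.6,-0.3,3,0,0,0],[-2.6,-0.3,6.5,0,0,0],[-2.6,-0.3,10,0,0,0],[-2.6,-0.3,12.5,0,0,0],[-2.6,-0.3,13.6,0,0,0],[-2.6,-0.3,13.6,0,0,0],[-2.6,-0.3,13.6,0,0,0],[-2.6,-0.3,13.6,0,0,0]]]'

```text
time: 6.27
tool_pos: [0.5285, 0.1149, 0.065]
tcp_rot: [-1.879, -2.515, -0.006]
wrist_force: [-0.8, -0.7, -0.1]
width: 0.701
```

servo_tool --plan '[[[0,0,0,0,0,0],[0,0,0,0,0,0],[0,0,0,0,0,0],[0,0,0,0,0,0],[0,0,0,0,0,0],[0,0,0,0,0,0]]]' --claw 1.5 --grip_force 60

```text
time: 6.77
tool_pos: [0.5306, 0.1154, 0.067]
tcp_rot: [1.88, 2.516, 0.012]
wrist_force: [1.2, 1.8, 6.8]
width: 0.232
```

servo_tool --plan '[[[0.2,0,0,0,0,0],[0.4,0,0,0,0,0],[0.6,0,0,0,0,0],[0.6,0,0,0,0,0],[0.6,0,0,0,0,0]]]'

```text
time: 7.18
tool_pos: [0.5301, 0.1172, 0.067]
tcp_rot: [1.874, 2.513, 0.005]
wrist_force: [4.6, -15.9, -0.9]
width: 0.229
```

servo_tool --plan '[[[0,0,0,0,0,0],[0,0,0,0,0,0],[0,0,-3,0,0,0],[0,0,-7,0,0,0],[3,0,-11,0,0,0],[7,-0.4,-11,0,0,0],[11,-0.8,-11,0,0,0],[15,-1.1,-11,0,0,0],[18,-1.3,-11,0,0,0],[20,-1.3,-11,0,0,0],[20.6,-1.3,-11,0,0,0],[20.6,-1.3,-11,0,0,0],[20.6,-1.3,-11,0,0,0]]]' --claw 8.5

```text
time: 8.27
tool_pos: [0.4577, 0.3109, 0.1759]
tcp_rot: [1.873, 2.514, 0.004]
wrist_force: [-1.0, -0.0, 0.6]
width: 0.997
```

```bash
python3 - <<'E'
from h import *
s=bot.read_state();print(s["tool_pos"],s["wrist_force"],s["tcp_rot"],s["width"])
c=cam("wrist");save(c,"f_w")
hsv=cv2.cvtColor(c["color"],cv2.COLOR_RGB2HSV).astype(int)
m=((hsv[...,0]>20)&(hsv[...,0]<36)&(hsv[...,1]>110)&(hsv[...,2]>50)).astype(np.uint8)
n,l,st,ce=cv2.connectedComponentsWithStats(m)
for i in range(1,n):
    if st[i,4]>200: print(st[i],ce[i],ray(c,*ce[i],.084))
E
```

```text
[0.45767688 0.31092573 0.17593126] [-1.00202962 -0.03506359  0.62486608] [1.87271408 2.51394649 0.00354231] 0.9965184275848294
[ 274  202   79   77 4629] [312.77014474 240.33981421] [0.45918008 0.30688233 0.084     ]
```

View pics/f_w.png

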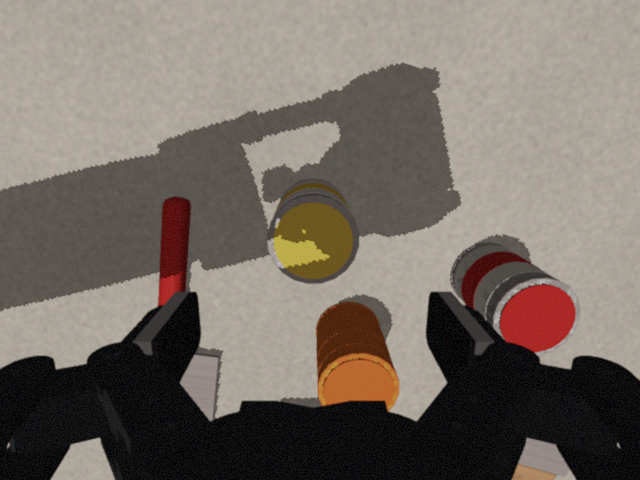

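servo_tool --plan '[[[-0.4,0,2,0,0,0],[-0.4,0,5,0,0,0],[-0.4,0,8.5,0,0,0],[-0.4,0,11.5,0,0,0],[-0.4,0,13.3,0,0,0],[-0.4,0,13.8,0,0,0],[-0.4,0,13.8,0,0,0],[-0.4,0,13.8,0,0,0]]]'

```text
time: 8.98
tool_pos: [0.461, 0.3058, 0.0387]
tcp_rot: [1.876, 2.511, 0.005]
wrist_force: [-0.0, 0.5, 0.0]
width: 0.99
```

servo_tool --plan '[[[0,0,0,0,0,0],[0,0,0,0,0,0],[0,0,0,0,0,0],[0,0,0,0,0,0],[0,0,0,0,0,0],[0,0,0,0,0,0]]]' --claw 5 --grip_force 50

```text
time: 9.48
tool_pos: [0.4621, 0.3063, 0.0411]
tcp_rot: [1.875, 2.511, 0.008]
wrist_force: [-2.0, -1.7, 5.9]
width: 0.691
```

```bash
python3 - <<'E'
from h import *
c=cam("top");im=cv2.imread("pics/e_t.png");v=im.max(2)
m=(v<60).astype(np.uint8);n,l,st,ce=cv2.connectedComponentsWithStats(m[200:270,305:350])
for i in range(1,n):
    if st[i,4]>100: 
        p=ce[i]+[305,200];print(st[i],p,ray(c,*p,.05),ray(c,*p,.047))
s=bot.read_state();print(s["tool_pos"],s["tcp_rot"],s["wrist_force"])
E
```

```text
[  7  22  30  31 717] [326.72105997 237.13249651] [0.55631067 0.02803529 0.05      ] [0.5564472  0.02793417 0.047     ]
[0.46211926 0.3063149  0.0411168 ] [1.87460913 2.51051454 0.00811546] [-2.23256667 -0.88696535  6.30665878]
```

servo_tool --plan '[[[0,0,-1,0,0,0],[0,0,-4,0,0,0],[0,0,-8,0,0,0],[0,0,-12,0,0,0],[0,0,-14,0,0,0],[0,0,-14,0,0,0],[0,0,-14,0,0,0]]]'

```text
time: 10.12
tool_pos: [0.4617, 0.3071, 0.1835]
tcp_rot: [1.873, 2.509, 0.015]
wrist_force: [0.3, -0.3, -4.8]
width: 0.688
```

servo_tool --plan '[[[-2,0.1,0,0,0,0],[-5,0.2,0,0,0,0],[-8,0.3,0,0,0,0],[-11,0.4,0,0,0,0],[-14,0.5,0,0,0,0],[-17,0.6,0,0,0,0],[-20,0.7,0,0,0,0],[-23,0.8,0,0,0,0],[-26,0.9,0,0,0,0],[-28,1,0,0,0,0],[-29.2,1.1,0,0,0,0],[-29.6,1.1,0.5,0,0,0],[-29.6,1.1,3,0,0,0],[-29.6,1.1,5,0,0,0],[-29.6,1.1,6,0,0,0],[-29.6,1.1,6,0,0,0],[-29.6,1.1,6,0,0,0]]]'

```text
time: 11.53
tool_pos: [0.556, 0.0274, 0.1231]
tcp_rot: [1.874, 2.512, 0.012]
wrist_force: [0.3, 0.3, -3.0]
width: 0.688
```

```bash
python3 - <<'E'
from h import *
s=bot.read_state();print(s["tool_pos"],s["wrist_force"],s["tcp_rot"],s["width"]); print(rel([.556,.0265,.092]))
M=R.from_rotvec(s["tcp_rot"]).as_matrix();print(M[:,2])
c=cam("wrist");save(c,"g_w");save(cam("scene"),"g_s")
E
```

```text
[0.55596492 0.02738741 0.12308604] [ 0.33133921  0.34355686 -3.04938417] [1.87371554 2.51224741 0.01243703] 0.688043495727189
[-0.08 -0.06  3.11]
[ 0.0107805   0.00186038 -0.99994016]
```

View pics/g_w.png

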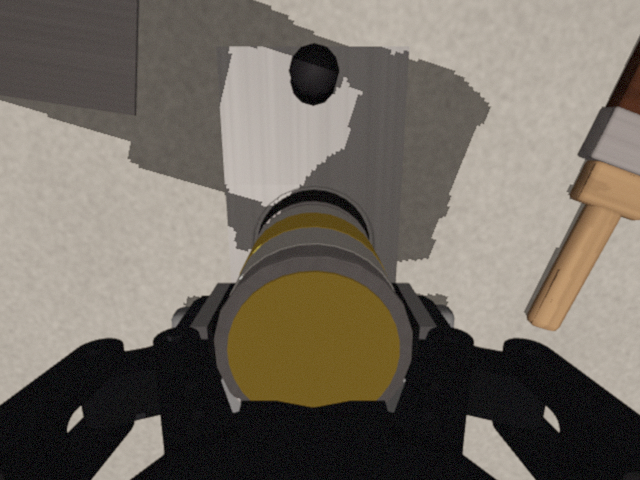

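View pics/g_s.png

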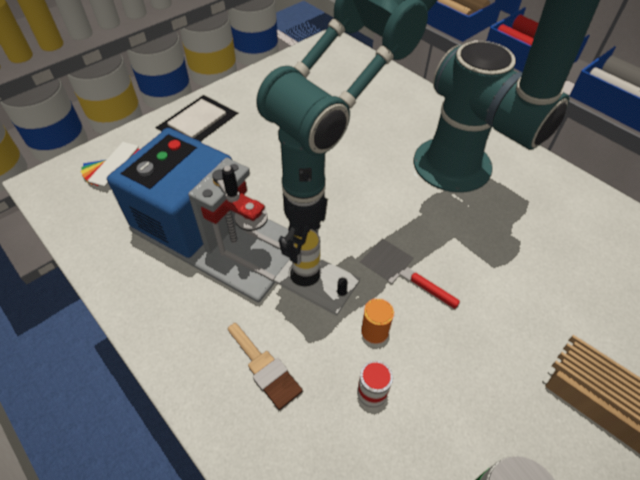

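servo_tool --plan '[[[-0.1,0,0.8,0,0,0],[-0.1,0,1.6,0,0,0],[-0.1,0,2.4,0,0,0],[-0.1,0,2.9,0,0,0],[-0.1,0,3.2,0,0,0],[-0.1,0,3.4,0,0,0],[-0.1,0,3.5,0,0,0],[-0.1,0,3.5,0,0,0],[-0.1,0,3.5,0,0,0]]]'

```text
time: 12.38
tool_pos: [0.5591, 0.0262, 0.0906]
tcp_rot: [1.871, 2.509, 0.017]
wrist_force: [-0.1, 0.7, -3.3]
width: 0.695
```

servo_tool --plan '[[[0.1,-0.3,0.1,0,0,0],[0.1,-0.3,0.2,0,0,0],[0.1,-0.3,0.3,0,0,0],[0.1,-0.3,0.4,0,0,0],[0.1,-0.3,0.5,0,0,0],[0.1,-0.3,0.5,0,0,0]]]'

```text
time: 12.88
tool_pos: [0.5561, 0.0264, 0.0863]
tcp_rot: [1.872, 2.509, 0.017]
wrist_force: [-2.3, 0.5, 2.1]
width: 0.69
```

servo_tool --plan '[[[0,0,0,0,0,0],[0,0,0,0,0,0],[0,0,0,0,0,0],[0,0,0,0,0,0]]]' --claw 8.5

```text
time: 13.22
tool_pos: [0.5565, 0.0264, 0.0866]
tcp_rot: [1.871, 2.508, 0.018]
wrist_force: [0.5, -0.5, -0.2]
width: 0.997
```

servo_tool --plan '[[[0,0,-1,0,0,0],[0,0,-4,0,0,0],[0,0,-8,0,0,0],[0,0,-10.5,0,0,0],[0,0,-10.5,0,0,0],[0,0,-10.5,0,0,0]]]'

```text
time: 13.72
tool_pos: [0.5568, 0.0262, 0.1951]
tcp_rot: [1.868, 2.504, 0.024]
wrist_force: [-0.1, -0.6, -0.1]
width: 1.003
```

```bash
python3 - <<'E'
from h import *
s=bot.read_state();print(s["tool_pos"],s["wrist_force"],s["tcp_rot"],s["width"])
c=cam("wrist");save(c,"i_w")
for v in (100,110,120): print(proj(c,[.5285,.1155,.094]), ray(c,314,v,.094))
E
```

```text
[0.55683866 0.02618624 0.19510536] [-0.10140925 -0.64562284 -0.11176821] [1.86794965 2.50408956 0.02372186] 1.0025509109680841
[306.50642821  78.24667897] [0.53628837 0.10502651 0.094     ]
[306.50642821  78.24667897] [0.53793495 0.09950656 0.094     ]
[306.50642821  78.24667897] [0.53960361 0.09391258 0.094     ]
```

View pics/i_w.png

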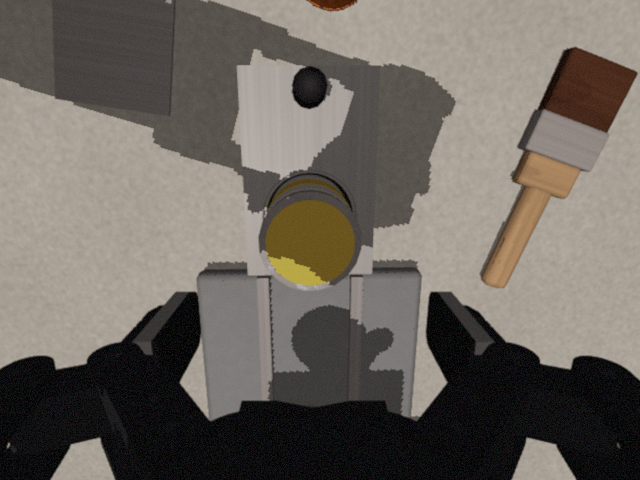

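```bash
cat >> h.py <<'E'
def go(p,ang=106.6):
    s=bot.read_state();M=R.from_rotvec(s["tcp_rot"]).as_matrix();a=np.radians(ang)
    D=np.array([[np.cos(a),np.sin(a),0],[np.sin(a),-np.cos(a),0],[0,0,-1]]).T
    print("shift",rel(p),"turn",np.degrees(R.from_matrix(M.T@D).as_rotvec()).round(2),"pos",s["tool_pos"].round(4),"t",round(float(s["time"]),2))
E
python3 - <<'E'
from h import *
c=cam("wrist");print(ray(c,310,90,.094));go([.5305,.115,.067]);go([.5305,.115,.15])
E
```

```text
[0.53045251 0.1095947  0.094     ]
shift [ 9.23  0.05 12.41] turn [ 0.92  0.17 -0.04] pos [0.5543 0.0262 0.1913] t 13.82
shift [9.2  0.18 4.11] turn [ 0.92  0.17 -0.04] pos [0.5543 0.0262 0.1913] t 13.82
```

servo_tool --plan '[[[3,0,0,0.9,0.2,0],[6,0.1,0,0.9,0.2,0],[8.5,0.1,0,0.9,0.2,0],[9,0.1,2,0.9,0.2,0],[9,0.1,5,0.9,0.2,0],[9,0.1,8.5,0.9,0.2,0],[9,0.1,11,0.9,0.2,0],[9,0,12.2,0.9,0.2,0],[9,0,12.3,0.9,0.2,0],[9,0,12.3,0.9,0.2,0]]]' --claw 5

```text
time: 14.65
tool_pos: [0.5295, 0.1124, 0.0668]
tcp_rot: [-1.877, -2.516, 0.003]
wrist_force: [-0.4, -0.1, 1.4]
width: 0.585
```

servo_tool --plan '[[[0,0,0,0,0,0],[0,0,0,0,0,0],[0,0,0,0,0,0],[0,0,0,0,0,0],[0,0,0,0,0,0],[0,0,0,0,0,0]]]' --claw 1.5 --grip_force 60

```text
time: 15.15
tool_pos: [0.5314, 0.1126, 0.0689]
tcp_rot: [1.879, 2.518, 0.002]
wrist_force: [0.7, -0.1, 5.6]
width: 0.232
```

```bash
python3 - <<'E'
from h import *
go([.563+.004,.0065-.0134,.066]);s=bot.read_state();print(s["wrist_force"],s["width"])
save(cam("wrist"),"j_w")
E
```

```text
shift [-1.247e+01  1.000e-02  2.800e-01] turn [ 0.07 -0.02 -0.06] pos [0.5314 0.1126 0.0689] t 15.15
[ 0.73430208 -0.06981464  5.64335633] 0.23181735178534324
```

View pics/j_w.png

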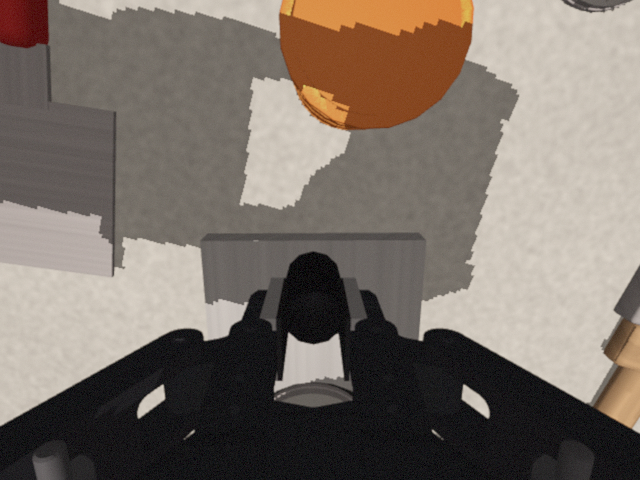

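servo_tool --plan '[[[-0.2,0,0,0,0,0],[-0.6,0,0,0,0,0],[-1.2,0,0,0,0,0],[-2,0,0,0,0,0],[-2.9,0,0,0,0,0],[-3.9,0,0,0,0,0],[-4.9,0,0,0,0,0],[-5.9,0,0,0,0,0],[-6.9,0,0,0,0,0],[-7.9,0,0,0,0,0],[-8.8,0,0,0,0,0],[-9.6,0,0,0,0,0],[-10.3,0,0,0,0,0],[-10.9,0,0,0,0,0],[-11.3,0,0,0,0,0],[-11.5,0,0,0,0,0],[-11.5,0,0,0,0,0],[-11.5,0,0,0,0,0]]]'

```text
time: 16.7
tool_pos: [0.5647, 0.0017, 0.069]
tcp_rot: [1.877, 2.517, 0.001]
wrist_force: [5.2, -1.7, -2.5]
width: 0.233
```

servo_tool --plan '[[[-0.2,0,0,0,0,0],[-0.5,0,0,0,0,0],[-0.8,0,0,0,0,0],[-1.1,0,0,0,0,0],[-1.1,0,0,0,0,0]]]'

```text
time: 17.12
tool_pos: [0.5679, -0.0088, 0.0689]
tcp_rot: [1.877, 2.517, 0.001]
wrist_force: [3.8, 1.9, -1.1]
width: 0.232
```

servo_tool --plan '[[[-0.2,0,0,0,0,0],[-0.4,0,0,0,0,0],[-0.6,0,0,0,0,0],[-0.7,0,0,0,0,0],[-0.7,0,0,0,0,0]]]'

```text
time: 17.53
tool_pos: [0.5688, -0.012, 0.0689]
tcp_rot: [-1.878, -2.515, -0.007]
wrist_force: [1.6, 13.5, 2.8]
width: 0.228
```

```bash
python3 - <<'E'
from h import *
s=bot.read_state();print(s["tool_pos"],s["wrist_force"],s["torque"],np.linalg.norm(s["tool_pos"][:2]-[.5314,.1126]))
save(cam("scene"),"k_s")
E
```

```text
[ 0.56879301 -0.01195466  0.06893955] [ 1.59375425 13.54826159  2.78665539] [ 2.30027535 -0.23715877 -0.02354346] 0.13004653205490335
```

View pics/k_s.png

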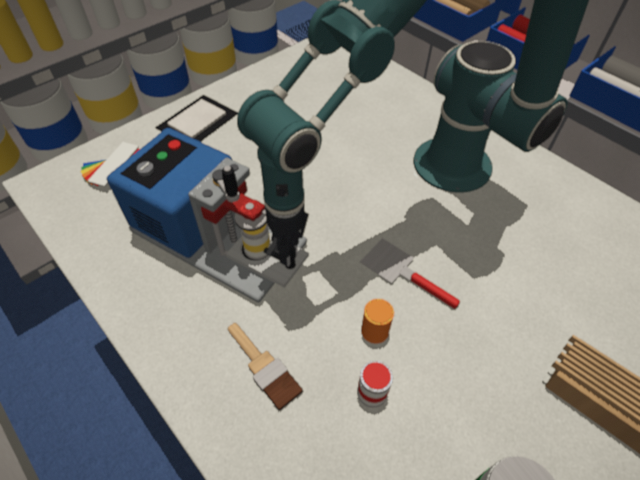

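servo_tool --plan '[[[0,0,0,0,0,0],[0,0,0,0,0,0],[0,0,0,0,0,0],[0,0,-2,0,0,0],[0,0,-5,0,0,0],[0,0,-9,0,0,0],[0,0,-13,0,0,0],[0,0,-17,0,0,0],[0,0,-21,0,0,0],[0,0,-25,0,0,0],[0,0,-28,0,0,0],[0,0,-29,0,0,0],[0,0,-29,0,0,0],[0,0,-29,0,0,0]]]' --claw 5

```text
time: 18.75
tool_pos: [0.5684, -0.0139, 0.3583]
tcp_rot: [-1.878, -2.515, -0.005]
wrist_force: [-0.3, 0.0, -0.7]
width: 0.586
```

```bash
python3 - <<'E'
from h import *
s=bot.read_state();print(s["tool_pos"],s["wrist_force"],s["tcp_rot"]);go([.624,-.097,.345])
c=cam("wrist");save(c,"l_w")
print(proj(c,[.624,-.097,.306]),proj(c,[.612,-.158,.245]),proj(c,[.612,-.158,.275]))
E
```

```text
[ 0.56840652 -0.01388768  0.35829896] [-0.2937555   0.03728614 -0.68925969] [-1.87795087 -2.51452723 -0.00501916]
shift [-9.55  2.97  1.29] turn [ 0.04 -0.26 -0.11] pos [ 0.5684 -0.0139  0.3583] t 18.75
[362.30066769 404.93189668] [314.14154935 410.82212363] [314.26907635 440.27879798]
```

View pics/l_w.png

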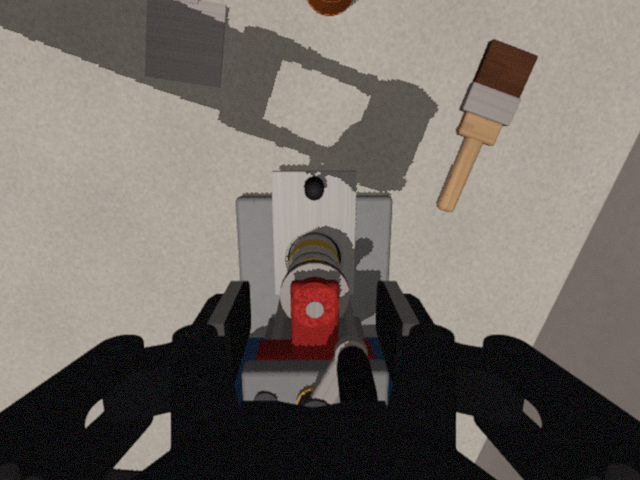

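servo_tool --plan '[[[-3,1,-0.5,0,0,0],[-6,2,-0.5,0,0,0],[-8,2.8,-0.5,0,0,0],[-9,3,-0.5,0,-0.2,0],[-9,3,-0.5,0,-0.2,0],[-9,3,-0.5,0,-0.2,0]]]'

```text
time: 19.3
tool_pos: [0.621, -0.0913, 0.3585]
tcp_rot: [-1.876, -2.51, 0.003]
wrist_force: [0.1, 0.3, -0.4]
width: 0.584
```

```bash
python3 - <<'E'
from h import *
s=bot.read_state();print(s["tool_pos"],s["wrist_force"],s["tcp_rot"])
c=cam("wrist");save(c,"m_w")
print(proj(c,[.624,-.097,.306]),proj(c,[.624,-.097,.244]),proj(c,[.612,-.158,.245]))
E
```

```text
[ 0.62101534 -0.09131142  0.3584556 ] [ 0.05067895  0.29576032 -0.4301775 ] [-1.87632212 -2.51036039  0.00319343]
[316.05595495 265.21040733] [315.95571526 235.42143947] [276.68410934 307.98245113]
```

View pics/m_w.png

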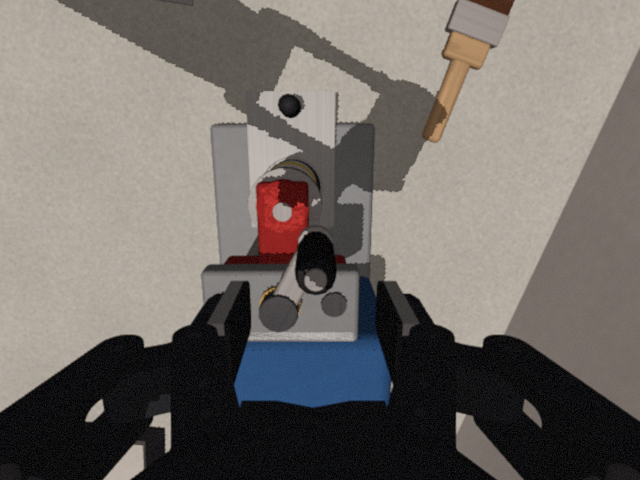

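```bash
python3 - <<'E'
from h import *
c=cam("wrist")
print(c["E"]);print("grip",ray(c,315.5,278,.306),"base",ray(c,316,237,.244))
t=cam("top")
# hub: intersect rays from top (start) and wrist for hub-top disc
def inter(c1,p1,c2,p2):
    d=[c["M"]@np.array([(p[0]-c["cx"])/c["fx"],(p[1]-c["cy"])/c["fy"],1]) for c,p in((c1,p1),(c2,p2))]
    A=np.array([d[0],-d[1]]).T;x=np.linalg.lstsq(A,c2["E"]-c1["E"],rcond=None)[0]
    a=c1["E"]+d[0]*x[0];b=c2["E"]+d[1]*x[1];return (a+b)/2,np.linalg.norm(a-b)
print("hub",inter(c,(279,314),t,(433,201.3)))
print("cap",inter(c,(315.5,280),t,(406.3,189.7)))
print("bolt",inter(c,(282.5,211.5),t,(393.7,214.3)))
print("knob",ray(c,289.5,106,.094))
E
```

```text
[ 0.6036799  -0.02969725  0.50259778]
grip [ 0.62603288 -0.10401366  0.306     ] base [ 0.62461224 -0.09781501  0.244     ]
hub (array([ 0.61298442, -0.1567881 ,  0.25435449]), np.float64(0.0036641739833565634))
cap (array([ 0.62248945, -0.09445273,  0.33362447]), np.float64(0.0013792898068235148))
bolt (array([ 0.59471032, -0.09758179,  0.18746519]), np.float64(0.004123869831993073))
knob [ 0.57126851 -0.0123735   0.094     ]
```

```bash
python3 - <<'E'
from h import *
c=cam("scene");cv2.imwrite("pics/n_s.png",cv2.resize(c["color"][150:310,160:340,::-1],None,fx=4,fy=3.75,interpolation=cv2.INTER_CUBIC))
p=[.5947,-.0976]
for z in (.129,.14,.15,.16,.17,.1875): print(z,((proj(c,[*p,z])-[160,150])*[4,3.75]).round(1))
go([.6248,-.098,.262])
E
```

```text
0.129 [365.7 282.7]
0.14 [363.5 270.3]
0.15 [361.5 258.7]
0.16 [359.4 247. ]
0.17 [357.4 235.1]
0.1875 [353.7 213.8]
shift [-0.84  0.12  9.9 ] turn [-0.13 -0.15 -0.04] pos [ 0.6215 -0.0904  0.3611] t 19.5
```

View pics/n_s.png

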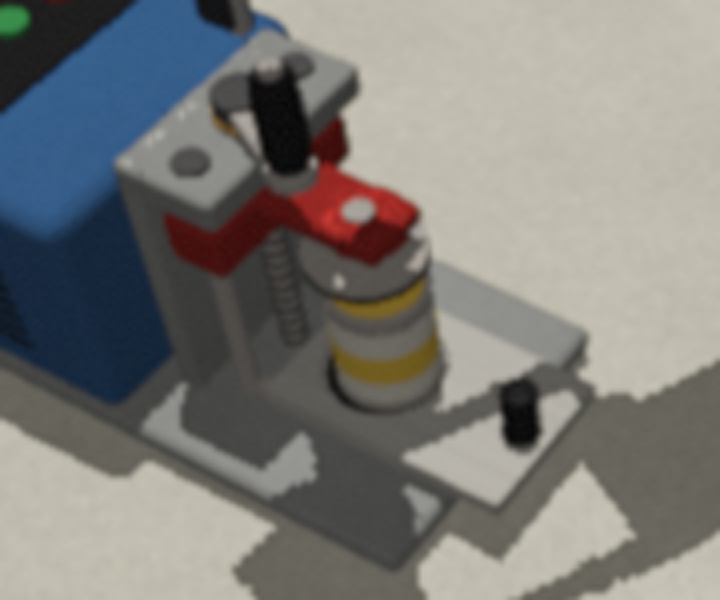

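```bash
python3 - <<'E'
from h import *
c=cam("scene")
p=np.array([.5947,-.0976]);d=np.array([.5,.866])
f=lambda r,z:((proj(c,[*(p+r*d),z])-[160,150])*[4,3.75]).round(1)
print("lid",f(.030,.129), "base",f(.03,.045))
for z in (.13,.135,.14,.145,.15,.155,.16): print(z,f(.034,z))
cv2.imwrite("pics/n_s2.png",cv2.resize(c["color"][195:265,225:285,::-1],None,fx=10,fy=8.5,interpolation=cv2.INTER_LINEAR))
E
```

```text
lid [372.8 323.7] base [388.  411.2]
0.13 [373.5 328.1]
0.135 [372.6 322.6]
0.14 [371.6 316.9]
0.145 [370.6 311.3]
0.15 [369.6 305.5]
0.155 [368.6 299.8]
0.16 [367.6 294. ]
```

View pics/n_s2.png

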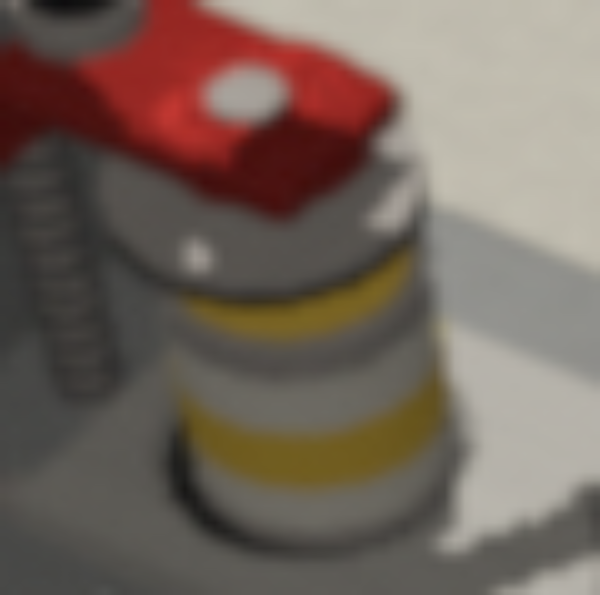

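servo_tool --plan '[[[-0.8,0.1,2,0,-0.1,0],[-0.8,0.1,5,0,-0.1,0],[-0.8,0.1,8,0,-0.1,0],[-0.8,0.1,9.6,0,-0.1,0],[-0.8,0.1,9.9,0,-0.1,0],[-0.8,0.1,9.9,0,-0.1,0],[-0.8,0.1,9.9,0,-0.1,0]]]'

```text
time: 20.13
tool_pos: [0.6252, -0.0975, 0.2639]
tcp_rot: [1.877, 2.518, -0.0]
wrist_force: [-0.0, -0.5, 0.3]
width: 0.592
```

servo_tool --plan '[[[0,0,0,0,0,0],[0,0,0,0,0,0],[0,0,0,0,0,0],[0,0,0,0,0,0],[0,0,0,0,0,0]]]' --claw 1.8 --grip_force 35

```text
time: 20.55
tool_pos: [0.6262, -0.0977, 0.2668]
tcp_rot: [1.875, 2.516, 0.002]
wrist_force: [-0.5, -0.5, 5.9]
width: 0.275
```

```bash
cat >> h.py <<'E'
HUB=np.array([.613,-.157])
def arc(steps,hub=HUB,r=.060,z=.2665,phi=None):
    s=bot.read_state();p=s["tool_pos"];d=p[:2]-hub
    ph=np.arctan2(d[1],d[0]);print("phi",np.degrees(ph).round(1),"r",np.hypot(*d).round(4),"pos",p.round(4),"F",s["wrist_force"].round(1),"t",round(float(s["time"]),2))
    a=ph
    out=[]
    for st in steps:
        a-=np.radians(st); out.append([*np.round(rel([hub[0]+r*np.cos(a),hub[1]+r*np.sin(a),z]),1).tolist(),0,0,0])
    print(out,"end",np.degrees(a).round(1))
E
python3 - <<'E'
from h import *
arc([4,8,11,12,12,12,12,12,12,12,0,0])
E
```

```text
phi 77.4 r 0.0608 pos [ 0.6262 -0.0977  0.2668] F [-0.5 -0.5  5.9] t 20.55
[[-0.3, 0.3, 0.0, 0, 0, 0], [-0.8, 1.0, 0.0, 0, 0, 0], [-1.6, 1.8, 0.0, 0, 0, 0], [-2.7, 2.4, 0.0, 0, 0, 0], [-3.9, 2.9, 0.0, 0, 0, 0], [-5.1, 3.0, 0.0, 0, 0, 0], [-6.4, 2.9, 0.1, 0, 0, 0], [-7.6, 2.6, 0.1, 0, 0, 0], [-8.7, 2.0, 0.1, 0, 0, 0], [-9.6, 1.2, 0.1, 0, 0, 0], [-9.6, 1.2, 0.1, 0, 0, 0], [-9.6, 1.2, 0.1, 0, 0, 0]] end -29.6
```

servo_tool --plan '[[[-0.3,0.3,0,0,0,0],[-0.8,1.0,0,0,0,0],[-1.6,1.8,0,0,0,0],[-2.7,2.4,0,0,0,0],[-3.9,2.9,0,0,0,0],[-5.1,3.0,0,0,0,0],[-6.4,2.9,0,0,0,0],[-7.6,2.6,0,0,0,0],[-8.7,2.0,0,0,0,0],[-9.6,1.2,0,0,0,0],[-9.6,1.2,0,0,0,0],[-9.6,1.2,0,0,0,0]]]'

```text
time: 21.55
tool_pos: [0.6635, -0.1879, 0.2669]
tcp_rot: [-1.88, -2.517, 0.001]
wrist_force: [-10.2, 2.4, 2.6]
width: 0.278
```

```bash
python3 - <<'E'
from h import *
s=bot.read_state();print(s["width"],s["tcp_rot"])
arc([4,8,11]+[13]*15+[0,0])
E
```

```text
0.27800192410281716 [-1.87983499e+00 -2.51692401e+00  1.17340404e-03]
phi -31.5 r 0.0592 pos [ 0.6635 -0.1879  0.2669] F [-10.2   2.4   2.6] t 21.55
[[-0.3, -0.3, 0.0, 0, 0, 0], [-0.8, -1.0, 0.0, 0, 0, 0], [-1.3, -2.0, 0.0, 0, 0, 0], [-1.6, -3.3, 0.0, 0, 0, 0], [-1.6, -4.7, 0.0, 0, 0, 0], [-1.2, -6.0, 0.0, 0, 0, 0], [-0.6, -7.2, 0.0, 0, 0, 0], [0.2, -8.3, 0.0, 0, 0, 0], [1.3, -9.1, 0.0, 0, 0, 0], [2.5, -9.7, 0.0, 0, 0, 0], [3.9, -9.9, 0.0, 0, 0, 0], [5.2, -9.9, 0.0, 0, 0, 0], [6.5, -9.6, 0.0, 0, 0, 0], [7.8, -8.9, 0.0, 0, 0, 0], [8.8, -8.0, 0.0, 0, 0, 0], [9.6, -7.0, 0.0, 0, 0, 0], [10.1, -5.7, 0.0, 0, 0, 0], [10.4, -4.4, 0.0, 0, 0, 0], [10.4, -4.4, 0.0, 0, 0, 0], [10.4, -4.4, 0.0, 0, 0, 0]] end -249.5
```

servo_tool --plan '[[[-0.3,-0.3,0,0,0,0],[-0.8,-1.0,0,0,0,0],[-1.3,-2.0,0,0,0,0],[-1.6,-3.3,0,0,0,0],[-1.6,-4.7,0,0,0,0],[-1.2,-6.0,0,0,0,0],[-0.6,-7.2,0,0,0,0],[0.2,-8.3,0,0,0,0],[1.3,-9.1,0,0,0,0],[2.5,-9.7,0,0,0,0],[3.9,-9.9,0,0,0,0],[5.2,-9.9,0,0,0,0],[6.5,-9.6,0,0,0,0],[7.8,-8.9,0,0,0,0],[8.8,-8.0,0,0,0,0],[9.6,-7.0,0,0,0,0],[10.1,-5.7,0,0,0,0],[10.4,-4.4,0,0,0,0],[10.4,-4.4,0,0,0,0],[10.4,-4.4,0,0,0,0]]]'

```text
time: 23.22
tool_pos: [0.5938, -0.099, 0.2669]
tcp_rot: [1.878, 2.518, 0.003]
wrist_force: [1.2, 4.0, -1.5]
width: 0.276
```

```bash
python3 - <<'E'
from h import *
s=bot.read_state();print(s["width"],s["tcp_rot"])
save(cam("wrist"),"o_w")
arc([4,8,11]+[13]*15+[0,0])
E
```

```text
0.2756368819396866 [1.8780799  2.51816311 0.00346012]
phi 108.9 r 0.061 pos [ 0.5932 -0.0993  0.267 ] F [ 1.6  4.1 -1.2] t 23.27
[[-0.1, 0.4, 0.0, 0, 0, 0], [-0.2, 1.3, 0.0, 0, 0, 0], [-0.5, 2.4, 0.0, 0, 0, 0], [-1.1, 3.6, 0.0, 0, 0, 0], [-2.0, 4.6, 0.0, 0, 0, 0], [-3.1, 5.4, 0.0, 0, 0, 0], [-4.3, 6.0, 0.0, 0, 0, 0], [-5.6, 6.2, 0.0, 0, 0, 0], [-7.0, 6.2, 0.0, 0, 0, 0], [-8.3, 5.8, 0.0, 0, 0, 0], [-9.5, 5.2, 0.0, 0, 0, 0], [-10.5, 4.3, 0.0, 0, 0, 0], [-11.3, 3.2, 0.0, 0, 0, 0], [-11.8, 2.0, 0.0, 0, 0, 0], [-12.1, 0.6, 0.0, 0, 0, 0], [-12.0, -0.7, 0.0, 0, 0, 0], [-11.6, -2.0, 0.0, 0, 0, 0], [-11.0, -3.2, 0.0, 0, 0, 0], [-11.0, -3.2, 0.0, 0, 0, 0], [-11.0, -3.2, 0.0, 0, 0, 0]] end -109.1
```

View pics/o_w.png

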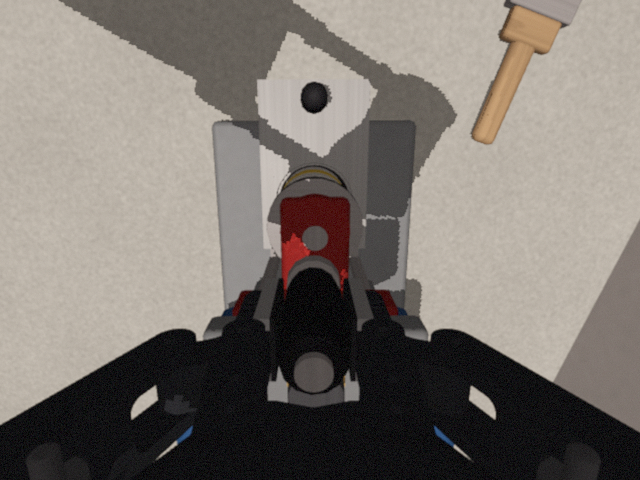

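servo_tool --plan '[[[-0.1,0.4,0,0,0,0],[-0.2,1.3,0,0,0,0],[-0.5,2.4,0,0,0,0],[-1.1,3.6,0,0,0,0],[-2.0,4.6,0,0,0,0],[-3.1,5.4,0,0,0,0],[-4.3,6.0,0,0,0,0],[-5.6,6.2,0,0,0,0],[-7.0,6.2,0,0,0,0],[-8.3,5.8,0,0,0,0],[-9.5,5.2,0,0,0,0],[-10.5,4.3,0,0,0,0],[-11.3,3.2,0,0,0,0],[-11.8,2.0,0,0,0,0],[-12.1,0.6,0,0,0,0],[-12.0,-0.7,0,0,0,0],[-11.6,-2.0,0,0,0,0],[-11.0,-3.2,0,0,0,0],[-11.0,-3.2,0,0,0,0],[-11.0,-3.2,0,0,0,0]]]'

```text
time: 24.93
tool_pos: [0.5932, -0.2131, 0.2669]
tcp_rot: [-1.879, -2.516, -0.007]
wrist_force: [-0.8, 6.8, 0.2]
width: 0.279
```

```bash
python3 - <<'E'
from h import *
s=bot.read_state();print(s["width"],s["tcp_rot"])
arc([4,8,11]+[12]*9+[0,0])
c=cam("scene");cv2.imwrite("pics/p_s.png",cv2.resize(c["color"][195:265,225:285,::-1],None,fx=10,fy=8.5,interpolation=cv2.INTER_LINEAR))
E
```

```text
0.2788475019648541 [-1.87902803 -2.51570762 -0.00749891]
phi -109.4 r 0.0595 pos [ 0.5932 -0.2131  0.2669] F [-0.8  6.8  0.2] t 24.93
[[0.2, -0.4, 0.0, 0, 0, 0], [0.8, -1.0, 0.0, 0, 0, 0], [1.7, -1.6, 0.0, 0, 0, 0], [2.8, -2.2, 0.0, 0, 0, 0], [4.1, -2.5, 0.0, 0, 0, 0], [5.3, -2.5, 0.1, 0, 0, 0], [6.6, -2.3, 0.1, 0, 0, 0], [7.7, -1.8, 0.1, 0, 0, 0], [8.8, -1.0, 0.1, 0, 0, 0], [9.6, -0.1, 0.1, 0, 0, 0], [10.2, 0.9, 0.1, 0, 0, 0], [10.7, 2.1, 0.1, 0, 0, 0], [10.7, 2.1, 0.1, 0, 0, 0], [10.7, 2.1, 0.1, 0, 0, 0]] end -240.4
```

View pics/p_s.png

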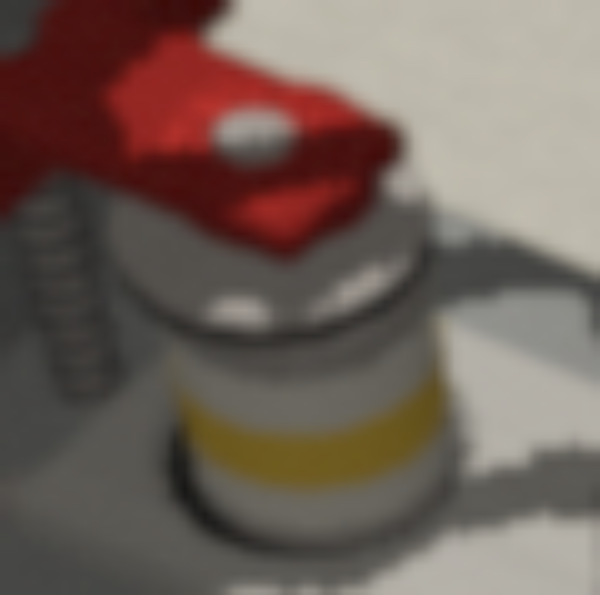

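```bash
python3 - <<'E'
from h import *
arc([4,8,11]+[13]*15+[0,0])
E
```

```text
phi -109.2 r 0.0595 pos [ 0.5934 -0.2132  0.2669] F [0.4 8.3 1.2] t 24.98
[[0.2, -0.4, 0.0, 0, 0, 0], [0.8, -1.0, 0.0, 0, 0, 0], [1.7, -1.6, 0.0, 0, 0, 0], [3.0, -2.2, 0.0, 0, 0, 0], [4.3, -2.5, 0.0, 0, 0, 0], [5.6, -2.5, 0.1, 0, 0, 0], [7.0, -2.1, 0.1, 0, 0, 0], [8.2, -1.5, 0.1, 0, 0, 0], [9.2, -0.6, 0.1, 0, 0, 0], [10.0, 0.4, 0.1, 0, 0, 0], [10.6, 1.7, 0.1, 0, 0, 0], [10.8, 3.0, 0.1, 0, 0, 0], [10.8, 4.4, 0.1, 0, 0, 0], [10.4, 5.7, 0.1, 0, 0, 0], [9.8, 6.9, 0.1, 0, 0, 0], [8.9, 7.9, 0.1, 0, 0, 0], [7.8, 8.7, 0.1, 0, 0, 0], [6.5, 9.2, 0.1, 0, 0, 0], [6.5, 9.2, 0.1, 0, 0, 0], [6.5, 9.2, 0.1, 0, 0, 0]] end -327.2
```

servo_tool --plan '[[[0.2,-0.4,0,0,0,0],[0.8,-1.0,0,0,0,0],[1.7,-1.6,0,0,0,0],[3.0,-2.2,0,0,0,0],[4.3,-2.5,0,0,0,0],[5.6,-2.5,0,0,0,0],[7.0,-2.1,0,0,0,0],[8.2,-1.5,0,0,0,0],[9.2,-0.6,0,0,0,0],[10.0,0.4,0,0,0,0],[10.6,1.7,0,0,0,0],[10.8,3.0,0,0,0,0],[10.8,4.4,0,0,0,0],[10.4,5.7,0,0,0,0],[9.8,6.9,0,0,0,0],[8.9,7.9,0,0,0,0],[7.8,8.7,0,0,0,0],[6.5,9.2,0,0,0,0],[6.5,9.2,0,0,0,0],[6.5,9.2,0,0,0,0]]]'

```text
time: 26.65
tool_pos: [0.6643, -0.1257, 0.267]
tcp_rot: [-1.879, -2.515, -0.004]
wrist_force: [-2.6, -4.8, -1.9]
width: 0.28
```

```bash
python3 - <<'E'
from h import *
arc([4,8,11]+[13]*7+[0,0])
c=cam("scene");cv2.imwrite("pics/q_s.png",cv2.resize(c["color"][195:265,225:285,::-1],None,fx=10,fy=8.5,interpolation=cv2.INTER_LINEAR))
E
```

```text
phi 31.4 r 0.0601 pos [ 0.6643 -0.1257  0.267 ] F [-2.6 -4.8 -1.9] t 26.65
[[-0.4, 0.1, 0.0, 0, 0, 0], [-1.2, 0.2, 0.0, 0, 0, 0], [-2.4, 0.1, 0.0, 0, 0, 0], [-3.7, -0.2, 0.0, 0, 0, 0], [-4.9, -0.8, 0.0, 0, 0, 0], [-5.9, -1.7, 0.0, 0, 0, 0], [-6.8, -2.8, 0.0, 0, 0, 0], [-7.3, -4.0, 0.0, 0, 0, 0], [-7.5, -5.4, 0.0, 0, 0, 0], [-7.5, -6.8, 0.0, 0, 0, 0], [-7.5, -6.8, 0.0, 0, 0, 0], [-7.5, -6.8, 0.0, 0, 0, 0]] end -82.6
```

View pics/q_s.png

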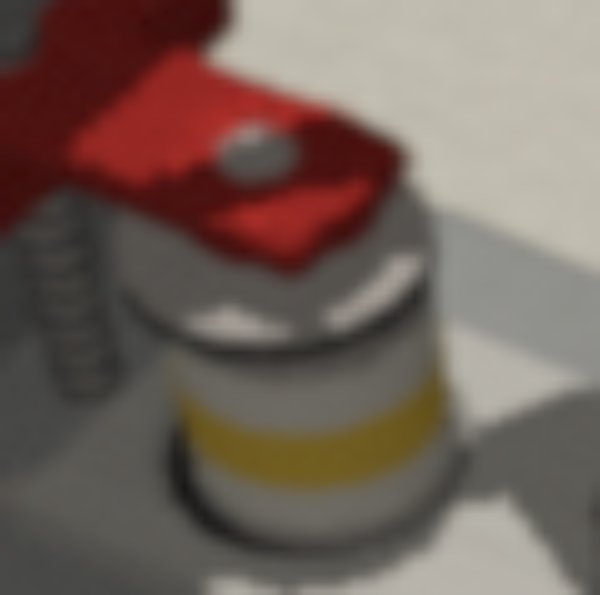

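```bash
python3 - <<'E'
import cv2,numpy as np
for f in("n_s2","p_s","q_s"):
    im=cv2.imread(f"pics/{f}.png").astype(int)
    for x in (285,300):
        col=im[:,x-12:x+13].mean(1)
        g=col.mean(1); red=col[:,2]-col[:,1]
        yb=[r for r in range(150,330) if red[r]>25][-1]
        w=np.arange(yb+20,400); m=w[np.argmin(g[w][:])]
        print(f,x,"yoke bottom",yb,"darkest",m,g[m].round(), "profile",g[280:400:6].round().astype(int).tolist())
E
```

```text
n_s2 285 yoke bottom 217 darkest 301 52.0 profile [78, 71, 59, 54, 58, 71, 80, 84, 86, 85, 84, 82, 81, 78, 77, 77, 82, 90, 97, 102]
n_s2 300 yoke bottom 209 darkest 293 53.0 profile [74, 65, 54, 57, 66, 77, 83, 85, 85, 85, 84, 83, 80, 79, 78, 79, 84, 92, 98, 103]
p_s 285 yoke bottom 258 darkest 335 48.0 profile [81, 81, 80, 81, 83, 86, 84, 77, 64, 50, 52, 59, 71, 74, 75, 76, 81, 88, 95, 101]
p_s 300 yoke bottom 254 darkest 335 46.0 profile [80, 80, 80, 82, 86, 89, 86, 75, 61, 48, 54, 64, 74, 76, 77, 78, 83, 90, 96, 101]
q_s 285 yoke bottom 273 darkest 352 46.0 profile [68, 77, 82, 83, 82, 82, 87, 97, 107, 106, 87, 66, 46, 52, 63, 75, 82, 90, 97, 102]
q_s 300 yoke bottom 272 darkest 352 46.0 profile [70, 78, 82, 82, 82, 82, 83, 85, 87, 83, 71, 58, 46, 55, 66, 77, 85, 92, 98, 102]
```

servo_tool --plan '[[[-0.4,0.1,0,0,0,0],[-1.2,0.2,0,0,0,0],[-2.4,0.1,0,0,0,0],[-3.7,-0.2,0,0,0,0],[-4.9,-0.8,0,0,0,0],[-5.9,-1.7,0,0,0,0],[-6.8,-2.8,0,0,0,0],[-7.3,-4.0,0,0,0,0],[-7.5,-5.4,0,0,0,0],[-7.5,-6.8,0,0,0,0],[-7.5,-6.8,0,0,0,0],[-7.5,-6.8,0,0,0,0]]]'

```text
time: 27.7
tool_pos: [0.6203, -0.2156, 0.2669]
tcp_rot: [-1.878, -2.513, -0.006]
wrist_force: [-2.7, 3.9, 0.7]
width: 0.276
```

```bash
cat >> h.py <<'E'
def padlook(f):
    acc=[]
    c=cam("scene");raw=c["color"][:,:,::-1];cv2.imwrite(f"pics/{f}_full.png",raw)
    im0=cv2.resize(raw[195:265,225:285],None,fx=10,fy=8.5,interpolation=cv2.INTER_LINEAR);cv2.imwrite(f"pics/{f}.png",im0);im=im0.astype(int)
    for x in (285,300):
        col=im[:,x-12:x+13].mean(1);g=col.mean(1); red=col[:,2]-col[:,1]
        yb=[r for r in range(150,330) if red[r]>25][-1]
        w=np.arange(yb+20,400); m=w[np.argmin(g[w])]
        print(f,x,"yoke bottom",yb,"darkest",m)
E
python3 - <<'E'
from h import *
arc([4,8,11]+[13]*7+[0,0]);padlook("r_s")
E
```

```text
phi -82.9 r 0.059 pos [ 0.6203 -0.2156  0.2669] F [-2.7  3.9  0.7] t 27.7
[[-0.0, -0.4, 0.0, 0, 0, 0], [0.2, -1.2, 0.0, 0, 0, 0], [0.8, -2.2, 0.0, 0, 0, 0], [1.6, -3.3, 0.0, 0, 0, 0], [2.7, -4.2, 0.1, 0, 0, 0], [3.9, -4.7, 0.1, 0, 0, 0], [5.2, -5.0, 0.1, 0, 0, 0], [6.6, -5.0, 0.1, 0, 0, 0], [7.9, -4.7, 0.1, 0, 0, 0], [9.1, -4.0, 0.1, 0, 0, 0], [9.1, -4.0, 0.1, 0, 0, 0], [9.1, -4.0, 0.1, 0, 0, 0]] end -196.9
r_s 285 yoke bottom 282 darkest 352
r_s 300 yoke bottom 281 darkest 352
```

View pics/r_s.png

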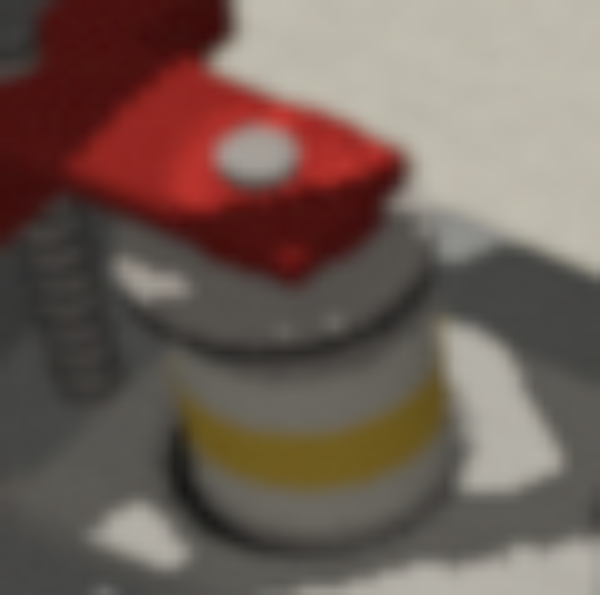

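```bash
python3 - <<'E'
import cv2,numpy as np
for f,mm in(("n_s2",0),("p_s",15.19),("q_s",21.28),("r_s",24.45)):
    im=cv2.imread(f"pics/{f}.png").astype(int)
    sub=im[60:200,185:330]; sat=sub.max(2)-sub.min(2)
    m=(sat<60).astype(np.uint8)
    n,l,st,ce=cv2.connectedComponentsWithStats(m)
    k=[(st[i].tolist(),(ce[i]+[185,60]).round(1).tolist()) for i in range(1,n) if 1500<st[i,4]<6500]
    print(f,mm,k)
E
```

```text
n_s2 0 []
p_s 15.19 [([54, 0, 91, 30, 1569], [296.3, 70.1])]
q_s 21.28 [([22, 0, 123, 50, 3350], [284.3, 76.0])]
r_s 24.45 [([16, 0, 129, 55, 4262], [280.7, 79.0]), ([33, 67, 79, 66, 4028], [257.4, 159.0])]
```

```bash
python3 - <<'E'
import cv2,numpy as np
for f,mm in(("n_s2",0),("p_s",15.19),("q_s",21.28),("r_s",24.45)):
    im=cv2.imread(f"pics/{f}.png").astype(float)
    for th in (.4,.5,.6):
        s=(im.max(2)-im.min(2))/im.max(2)
        m=(s<th).astype(np.uint8)
        n,l,st,ce=cv2.connectedComponentsWithStats(m)
        print(f,mm,th,[(st[i,:4].tolist(),ce[i].round(1).tolist()) for i in range(1,n) if 2000<st[i,4]<8000 and 220<ce[i][0]<290 and ce[i][1]<190])
E
```

```text
n_s2 0 0.4 [([206, 66, 82, 60], [247.5, 95.7])]
n_s2 0 0.5 [([202, 63, 89, 66], [247.0, 95.3])]
n_s2 0 0.6 [([198, 59, 96, 72], [246.5, 94.9])]
p_s 15.19 0.4 [([213, 110, 81, 55], [253.4, 136.4])]
p_s 15.19 0.5 [([211, 107, 88, 62], [253.8, 136.4])]
p_s 15.19 0.6 [([208, 103, 94, 69], [254.2, 136.2])]
q_s 21.28 0.4 [([220, 126, 78, 56], [257.1, 155.2])]
q_s 21.28 0.5 [([217, 122, 84, 64], [257.0, 154.9])]
q_s 21.28 0.6 [([213, 119, 91, 70], [256.6, 154.4])]
r_s 24.45 0.4 [([216, 126, 82, 62], [257.0, 156.6])]
r_s 24.45 0.5 [([213, 123, 88, 67], [256.9, 156.1])]
r_s 24.45 0.6 [([209, 119, 95, 75], [256.7, 155.6])]
```

servo_tool --plan '[[[0,-0.4,0,0,0,0],[0.2,-1.2,0,0,0,0],[0.8,-2.2,0,0,0,0],[1.6,-3.3,0,0,0,0],[2.7,-4.2,0,0,0,0],[3.9,-4.7,0,0,0,0],[5.2,-5.0,0,0,0,0],[6.6,-5.0,0,0,0,0],[7.9,-4.7,0,0,0,0],[8.2,-4.5,0,0,0,0],[8.2,-4.5,0,0,0,0],[8.2,-4.5,0,0,0,0]]]'

```text
time: 28.75
tool_pos: [0.553, -0.1477, 0.2669]
tcp_rot: [-1.874, -2.511, -0.006]
wrist_force: [-5.4, 2.5, -1.2]
width: 0.274
```

```bash
python3 - <<'E'
from h import *
arc([4,8]);padlook("s_s")
im=cv2.imread("pics/s_s.png").astype(float);s=(im.max(2)-im.min(2))/im.max(2)
n,l,st,ce=cv2.connectedComponentsWithStats((s<.5).astype(np.uint8))
print([(st[i,:4].tolist(),ce[i].round(1).tolist()) for i in range(1,n) if 2000<st[i,4]<8000 and 220<ce[i][0]<290 and ce[i][1]<190])
E
```

```text
phi 171.2 r 0.0607 pos [ 0.553  -0.1477  0.2669] F [-5.4  2.5 -1.2] t 28.75
[[0.3, 0.3, 0.0, 0, 0, 0], [1.0, 0.7, 0.0, 0, 0, 0]] end 159.2
s_s 285 yoke bottom 288 darkest 352
s_s 300 yoke bottom 288 darkest 352
[([213, 124, 90, 75], [258.2, 161.2])]
```

View pics/s_s.png

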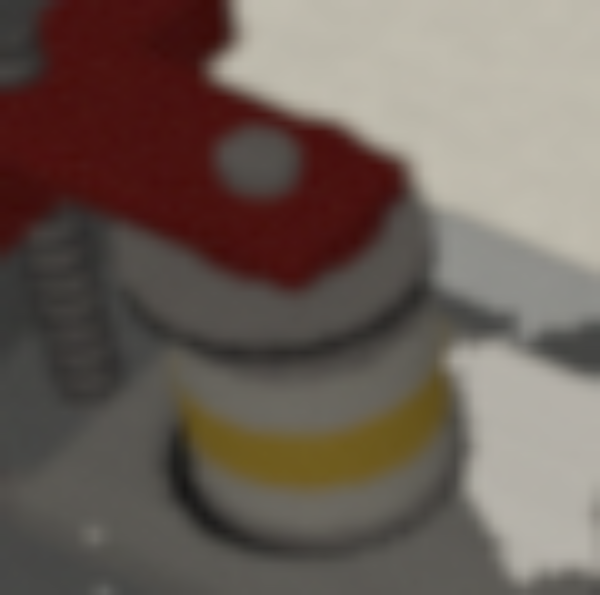

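servo_tool --plan '[[[0,0,0,0,0,0],[0,0,0,0,0,0],[0,0,0,0,0,0],[0,0,0,0,0,0],[0,0,-2,0,0,0],[0,0,-5,0,0,0],[0,0,-8,0,0,0],[3,0,-10,0,0,0],[7,0,-10,0,0,0],[11,0,-10,0,0,0],[14,0,-10,0,0,0],[14,0,-10,0,0,0],[14,0,-10,0,0,0]]]' --claw 5

```text
time: 29.88
tool_pos: [0.5136, -0.0134, 0.3692]
tcp_rot: [-1.872, -2.515, -0.008]
wrist_force: [0.3, -1.5, 0.6]
width: 0.584
```

```bash
python3 - <<'E'
from h import *
s=bot.read_state();print(s["time"],s["tool_pos"],s["wrist_force"],s["width"])
save(cam("scene"),"t_s");save(cam("wrist"),"t_w");save(cam("top"),"t_t")
E
```

```text
29.8833 [ 0.51363486 -0.01342774  0.36917837] [ 0.2858803  -1.51689333  0.61033913] 0.5839767851597821
```

View pics/t_s.png

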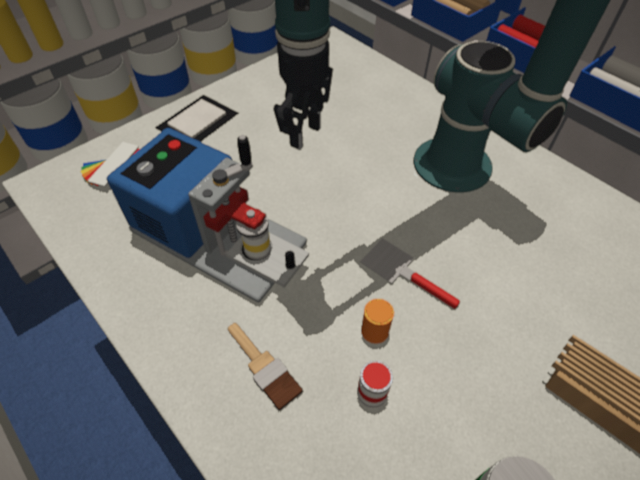

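View pics/t_w.png

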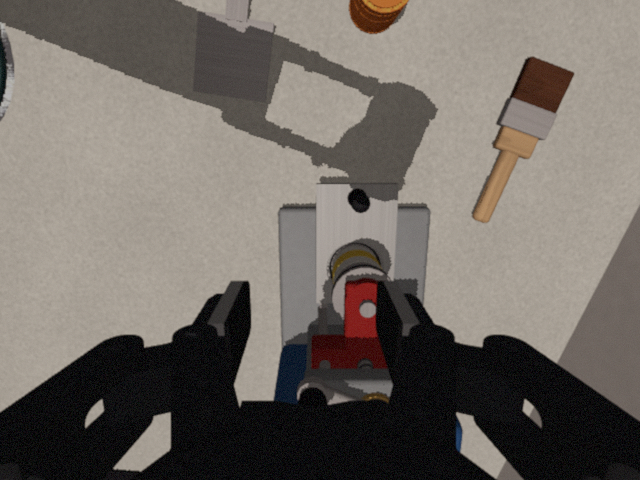

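View pics/t_t.png

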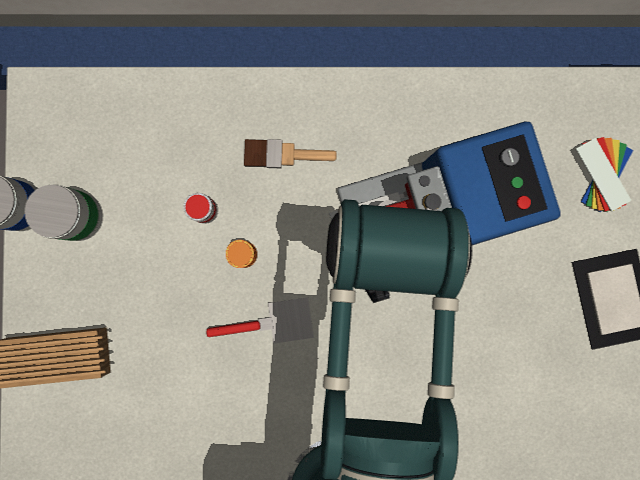

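```bash
python3 -c "
from workcell import finish_job; print(finish_job())"
```

```text
the job is handed in; nothing more can be done
None
```

The yellow tin is clamped in the mixer and the job is handed in, at about 30 s on the robot's clock against the 72 s limit.

- **Tray out:** I pulled it by the knob to the hard stop. The first grip slipped off the knob at the end of the pull. I took hold again and pulled once more; the tray resisted with about 16 N and barely moved, so it was fully out.
- **Tin:** I lowered it into the recess. It touched down within about 1 mm of the height expected for the recess floor, and I let go there. The picture afterwards showed it upright.
- **Tray home:** It travelled 130.0 mm and stopped with about 13 N of resistance, so it was fully home.
- **Crank:** I turned it clockwise about 2.74 turns. From the pictures, the pad met the lid at about 2.2 turns, give or take 0.05, which leaves about half a turn (roughly 5 mm) of squeeze. I had no direct reading of the pad force.
- **Last look:** The gripper was open and touching nothing. The tin was upright under the pad, and the red tin, brush and filling knife were where they started.

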